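Isolate the fuse box with the red lamp and pop its fuse door

TASK

One of the two fuse boxes shows a red lamp: its fuse has blown. With a fingertip push that box's toggle switch fully over to off, away from its fuse door, and only then press the ribbed yellow pad of the door in, once, so that the push-push catch lets go and the door springs up; leave it standing open. Grip and force nothing, leave the box with the green lamp as it is, and do not pick up or shift the loose things on the bench.

Things in the scene. Friction and masses are not known exactly. Their poses are not given: they have to be found in the camera images.
- box_red: grey fuse box standing fixed on the bench, 124 (x) x 86 (y) x 55 mm (z, up to its flat deck), with a red lamp dome (18 mm across, 12 mm high) on the deck at x +46, y +26 mm. Origin: centre of its underside; z up; -x is its front (a black and a blue output socket), which faces roughly to the robot; +x is its rear. Nothing on it is higher than the switch knob
- pad_red (a point): centre of the ribbed yellow press pad (16 x 30 mm) on top of the black fuse door of the box with the red lamp, near the door's free front edge, 46 mm from the hinge line. Shut, it is at x -40, y 0, z +63 mm in the box's frame. The door is 58 (x) x 50 (y) x 8 mm and stands 7 mm proud of the deck. It moves with the door
- hinge_red (a point): middle of the door's hinge line, on the rear edge of the door; the line runs along the box's y at x +6, z +58 mm in the box's frame
- tip_red (a point): centre of the white 12 mm knob ball at the end of the toggle switch of the box with the red lamp. The 7 mm stick is pivoted at deck height at x +40, y 0 in the box's frame and is 32 mm long from pivot to knob centre, so the knob is about 29 mm above the deck at either end. ON: it leans to the front, over toward the door (knob at x +26); OFF: it leans to the rear, away from the door (knob at x +54)
- switch_red (a joint): toggle switch angle, rad: 0 to about 0.1 = on (leans toward the door), 0.9 = fully off (leans away from the door). It stays where it is left; pushing it takes about 2 to 4 N
- door_red (a joint): fuse door angle, rad: 0 to 0.01 = shut and latched, negative = pressed in (stop at -0.10, about 5 mm at the pad), about 0.60 = sprung open. Pressing on the pad meets 5 to 6 N over the first 2 to 3 mm, where the catch lets go (at about -0.05); then the door pushes back at the finger with about 10 N, follows it when it rises and stands open by itself within about 1 s
- catch_red (a joint): angle of the small crank of the push-push catch inside the box, rad (hidden under the shut door; it only turns forward): 0 = latched, about 0.9 = pressed in and let go, about 4.2 = door open after one press, 7.2 = pressed in again, 8.1 = latched again
- box_green: grey fuse box standing fixed on the bench, 124 (x) x 86 (y) x 55 mm (z, up to its flat deck), with a green lamp dome (18 mm across, 12 mm high) on the deck at x +46, y +26 mm. Origin: centre of its underside; z up; -x is its front (a black and a blue output socket), which faces roughly to the robot; +x is its rear. Nothing on it is higher than the switch knob
- pad_green (a point): centre of the ribbed yellow press pad (16 x 30 mm) on top of the black fuse door of the box with the green lamp, near the door's free front edge, 46 mm from the hinge line. Shut, it is at x -40, y 0, z +63 mm in the box's frame. The door is 58 (x) x 50 (y) x 8 mm and stands 7 mm proud of the deck. It moves with the door
- hinge_green (a point): middle of the door's hinge line, on the rear edge of the door; the line runs along the box's y at x +6, z +58 mm in the box's frame
- tip_green (a point): centre of the white 12 mm knob ball at the end of the toggle switch of the box with the green lamp. The 7 mm stick is pivoted at deck height at x +40, y 0 in the box's frame and is 32 mm long from pivot to knob centre, so the knob is about 29 mm above the deck at either end. ON: it leans to the front, over toward the door (knob at x +26); OFF: it leans to the rear, away from the door (knob at x +54)
- switch_green (a joint): toggle switch angle, rad: 0 to about 0.1 = on (leans toward the door), 0.9 = fully off (leans away from the door). It stays where it is left; pushing it takes about 2 to 4 N
- door_green (a joint): fuse door angle, rad: 0 to 0.01 = shut and latched, negative = pressed in (stop at -0.10, about 5 mm at the pad), about 0.60 = sprung open. Pressing on the pad meets 5 to 6 N over the first 2 to 3 mm, where the catch lets go (at about -0.05); then the door pushes back at the finger with about 10 N, follows it when it rises and stands open by itself within about 1 s
- catch_green (a joint): angle of the small crank of the push-push catch inside the box, rad (hidden under the shut door; it only turns forward): 0 = latched, about 0.9 = pressed in and let go, about 4.2 = door open after one press, 7.2 = pressed in again, 8.1 = latched again
- fuse_pack: loose cream card box of fuses, 30 x 50 x 16 mm, origin at the centre of its underside; bystander
- tweezers: loose steel tweezers lying flat, 14 x 122 x 9 mm (long along own y), origin at the centre of the underside; bystander
- tape_roll: loose orange roll of tape lying flat, 76 mm across, 19 mm high, origin at the centre of its underside; bystander
There are look-alikes about, which are no part of the job. What is shaped like the box_green but brown is not meant.

How it is judged:
By the outcome, as a careful person would: the job done as asked, in the order asked, and still so for the second after the job is handed in, with the robot touching nothing.
It also fails if it takes over 35 s, if anything falls off the work surface, if the arm or the gripper's body presses on something with over 40 N, if the wrist force passes 120 N, or if a joint passes its speed limit or range.

ROBOT

A 6-joint arm with a two-finger parallel gripper is mounted at the origin on a cart in front of the work surface, level with it; the furniture and walls round the work are solid. World frame = base frame: x ahead of the robot, y to its left, z up, the work surface at z = 0. Lengths are in m, angles in rad, forces in N, time in s.
With the tool pointing down it reaches from about 0.35 to 0.95 m from the base axis. Payload 17.4 kg.
Tool frame: the origin (TCP) lies midway between the tips of the shut fingers; the grasp point (between the pads) lies 19 mm behind it; z points along the fingers, y is the line along which they close (so a half turn about z gives the same grasp; the last joint's range is limited). The gripper opens to 93 mm and grips with 3 to 60 N. Pads are 15 mm wide; open, the fingers measure 128 mm over their backs; the gripper's body (75 mm by 188 mm) begins 65 mm behind the grasp point.
Start: joints at [-1.242, 0.116, 1.442, -0, 1.584, -0.038], TCP at [0.242, -0.63, 0.219] pointing down, gripper open.
Joint ranges: [-2.83, 2.83], [-0.83, 2.19], [0.07, 2.5], [-1.14, 4.28], [0.01, 3], [-2.97, 2.97]. Speed limits (rad/s): [1.89, 1.89, 2.22, 3.14, 3.14, 3.14].

INTERFACE

Orientations are given as a unit quaternion [w, x, y, z].
In Python, from cell import env gives the robot as it stands. The module is installed in compiled form; this text tells all that it offers.
- The arm moves only by the tool move_arm, never from a script. Its argument "steps" is a list that holds one entry, the list of rows, each a list of 7 numbers: the shift along the tool's x, y, z scaled (see below), then the turn, a rotation vector about the tool's x, y, z scaled (see below), then the gripper's target within -1 to 1 (fully open at 1, half-way at 0, shut at -1). A call has 1 to 8 rows; each row shifts and turns the commanded pose from where the row before left it, along the tool's axes as they then stand; what a row does not reach is not made up. The controller multiplies each number of a shift by 250 mm and each number of a turn by 90 degrees. A row lasts 1/8 s, in which the tool goes at most 62.5 mm and 10.7 degrees, less where a joint would pass 70% of its speed; a pose out of reach is approached as far as the arm can. A call with a number of a shift or a turn outside -1 to 1 is refused whole. A call with a gripper value outside its range is refused whole. The fingers move at their own pace and stop on an object; "squeeze" is the grip in N (left out, the last holds). Time passes only in rows, so rows that do not move let the fingers close. It gives the time, the measured TCP pose, the force, the opening and the grip force at its end, in the units of the state.
- env.read_state(): the state, without advancing time (a new reading comes with each control period).
- env.capture(name): name is "scene" or "side" or "wrist"; returns a dict with "pixels" (480x640x3 uint8, blue, green, red), "range_z" (480x640 float32, m along the optical axis (not along the pixel's ray), 0 where there is no reading), "camera_matrix" (3x3 intrinsics, pixels), "world_from_camera" (4x4, takes a point from camera to world coordinates). Camera axes: x right, y up, looking along -z (the intrinsics and any distortion apply to the point x, -y, -z); pixel columns grow to the right and rows downward; lengths in m; the calibration is good to about 2 mm. A picture is of the moment at which its call begins.
- env.close_job(): hands the job in; it is judged then, once.
The state is a dict: "time": time; "joints": joint angles; "joint_vel": joint speeds; "tau": joint torques, N m; "position": TCP position; "tool_rot": TCP orientation; "ft_force": force on the tool from outside, world axes, zero at the start; "wrist_torque": the same for the moment, N m; "finger_gap": finger opening in m; "gripper_force": force on a finger pad.
Only numpy, scipy, OpenCV 4.12 (cv2) and the standard library are available. Lean on these libraries where they do the work, as an engineer would, in place of code of your own. Each camera call takes 0.05 s, during which the arm holds its last target. There are 200 camera calls.

## Working session

There is one attempt and no reset: what is moved stays moved. The work goes in short steps, Python scripts to look and compute and a tool call to move; the robot and the scene stay as the last step left them, time stands still between calls to the robot, and variables do not carry over. Pictures are saved under pics/ and viewed, at most 10 in all, crops included, and the job is handed in when it is done.

Besides the shell and the picture viewer there is one more tool, called after "Request:" as name(argument=value, ...) on one line, values as JSON. move_arm: Moves the arm, as the interface text tells. Its arguments: {"type":"object","properties":{"steps":{"type":"array","items":{"type":"array","items":{"type":"array","items":{"type":"number","minimum":-1,"maximum":1}}}},"squeeze":{"type":"number"}},"required":["steps"]}

```bash
mkdir -p pics; cat > h.py <<'E'
import numpy as np, cv2
from cell import env
def pts(c):
    K=c["camera_matrix"];T=c["world_from_camera"];z=c["range_z"]
    v,u=np.mgrid[:480,:640]
    P=np.stack([(u-K[0,2])/K[0,0]*z,-(v-K[1,2])/K[1,1]*z,-z,np.ones_like(z)],-1)
    W=(P@T.T)[...,:3]; W[z==0]=np.nan
    return W
E
python3 - <<'E'
from h import *
for n in("scene","side"):
    c=env.capture(n); cv2.imwrite(f"pics/{n}0.png",c["pixels"]); np.save(n+"W.npy",pts(c)); print(n,c["world_from_camera"].round(2).tolist())
s=env.read_state();print({k:np.round(v,3).tolist() for k,v in s.items()})
E
```

```text
scene [[-0.6, 0.61, -0.52, -0.24], [-0.8, -0.46, 0.39, 0.56], [-0.01, 0.65, 0.76, 1.23], [0.0, 0.0, 0.0, 1.0]]
side [[1.0, -0.01, 0.01, 0.58], [0.01, 0.6, -0.8, -0.78], [0.0, 0.8, 0.6, 0.69], [0.0, 0.0, 0.0, 1.0]]
{'time': 0.1, 'joints': [-1.242, 0.116, 1.442, -0.0, 1.584, -0.038], 'joint_vel': [-0.002, -0.001, -0.002, 0.0, -0.0, -0.001], 'tau': [0.001, -72.289, -62.387, 0.078, 0.023, -0.0], 'position': [0.242, -0.63, 0.218], 'tool_rot': [-0.001, 0.983, 0.182, -0.0], 'ft_force': [-1.088, -0.43, 0.288], 'wrist_torque': [0.029, 0.014, -0.001], 'gripper_force': 0.0, 'finger_gap': 0.093}
```

View pics/scene0.png

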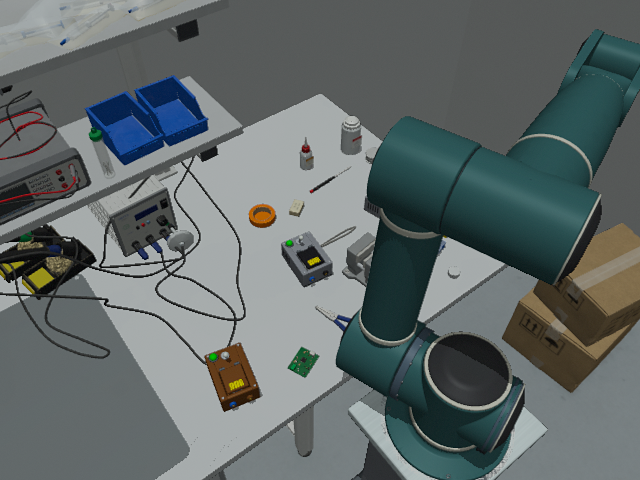

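View pics/side0.png

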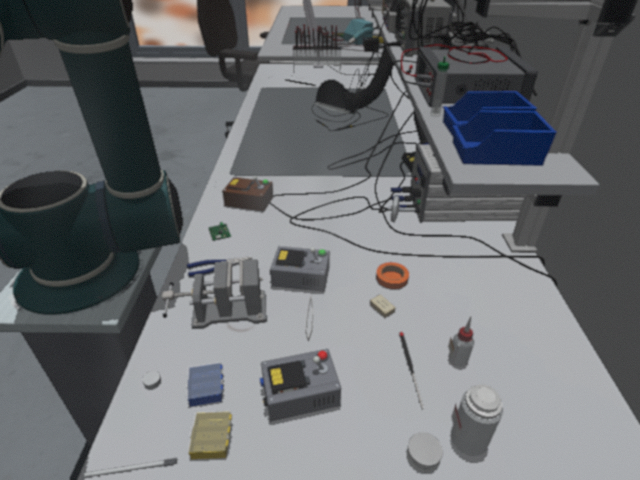

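Candidates in the side view: the grey box with the red lamp (300,385; lamp 323,355), the grey box with the green lamp (300,267), and a brown look-alike (248,193). I choose the one at (300,385). In the scene view the arm hides it. Next I check a close crop and measure the pose.

```bash
python3 - <<'E'
from h import *
W=np.load("sideW.npy");im=cv2.imread("pics/side0.png")
cv2.imwrite("pics/crop1.png",cv2.resize(im[325:435,240:360],None,fx=5,fy=5,interpolation=cv2.INTER_CUBIC))
def fit(r):
    a=np.zeros(W.shape[:2],bool);a[r[0]:r[1],r[2]:r[3]]=1
    z=W[...,2]; d=a&(z>.049)&(z<.067)
    P=W[d]; print(len(P),np.median(P[:,2]),cv2.minAreaRect((P[:,:2]*1000).astype(np.float32)))
    hsv=cv2.cvtColor(im,cv2.COLOR_BGR2HSV);H,S,V=cv2.split(hsv)
    for n,m in(("red",((H<8)|(H>172))&(S>150)),("green",(H>45)&(H<75)&(S>120)),("yellow",(H>20)&(H<35)&(S>150)),("white",(S<40)&(V>170))):
        m=m&a&(z>.05)
        if m.sum(): print(n,m.sum(),np.nanmedian(W[m],0).round(4),np.argwhere(m).mean(0).round())
fit((340,425,255,345)); fit((240,295,265,335))
# tall obstacles along route
for x in np.arange(.2,.9,.1): print(round(x,1),[round(float(np.nanmax(np.append(W[...,2][(abs(W[...,0]-x)<.05)&(abs(W[...,1]-y)<.05)],-1))),2) for y in np.arange(-.7,.3,.1)])
E
```

```text
3100 0.05654250033491065 ((539.24658203125, -319.56256103515625), (123.45799255371094, 89.65249633789062), 14.651790618896484)
red 43 [ 0.578  -0.286   0.0659] [355. 322.]
yellow 127 [ 0.5017 -0.3297  0.0643] [376. 276.]
white 6 [ 0.568  -0.312   0.0908] [358. 316.]
1354 0.05662884223895903 ((524.9020385742188, -9.723808288574219), (91.7384033203125, 123.6951675415039), 82.27132415771484)
green 5 [0.5733 0.0067 0.0654] [251. 321.]
yellow 35 [ 0.4866 -0.0044  0.0638] [255. 283.]
white 5 [ 0.5533 -0.0122  0.0909] [248. 312.]
0.2 [-1.0, -1.0, 0.01, 0.0, 0.01, 0.57, 0.59, 0.58, 0.36, 0.0]
0.3 [-1.0, -1.0, 0.01, 0.01, 0.03, 0.09, 0.58, 0.58, 0.17, 0.01]
0.4 [-1.0, -1.0, 0.0, 0.03, 0.03, 0.11, 0.11, 0.01, 0.01, 0.01]
0.5 [-1.0, -1.0, 0.0, 0.07, 0.07, 0.11, 0.1, 0.09, 0.0, 0.01]
0.6 [-1.0, -1.0, 0.0, 0.06, 0.09, 0.01, 0.06, 0.09, 0.01, 0.01]
0.7 [-1.0, -1.0, 0.03, 0.03, 0.01, 0.01, 0.02, 0.02, 0.01, 0.04]
0.8 [-1.0, -1.0, 0.03, 0.12, 0.08, 0.12, 0.0, 0.57, 0.57, 0.27]
```

View pics/crop1.png

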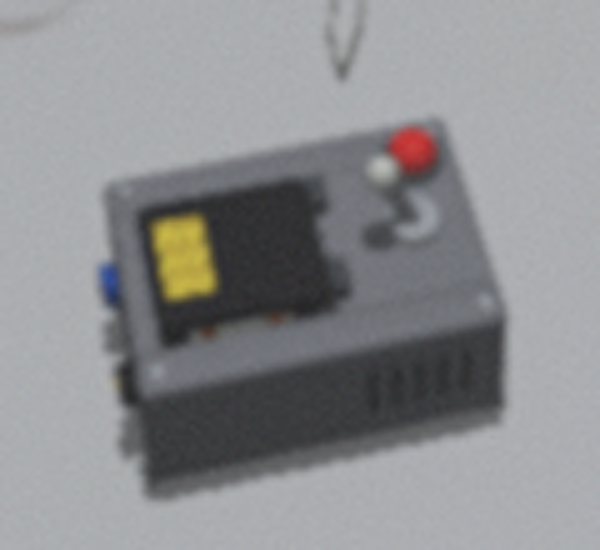

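The crop shows the red lamp at (412,150), the knob leaning toward the door at (383,170), and the yellow pad at (185,258). It is the grey box, and its switch is on. The fit gives the origin at (0.539, -0.320) with yaw 14.65°, and the pad, lamp and knob positions agree with it.

Request:
move_arm(steps=[[[0,0,0,0,0,0.07,-1],[0.18,-0.11,0,0,0,0,-1],[0.18,-0.11,0,0,0,0,-1],[0.18,-0.11,0,0,0,0,-1],[0.18,-0.11,0,0,0,0,-1],[0.18,-0.11,0,0,0,0,-1],[0.18,-0.11,0,0,0,0,-1],[0.18,-0.11,0,0,0,0,-1]]])

```text
time: 1.1
position: [0.4987, -0.3624, 0.2184]
tool_rot: [-0.0, 0.992, 0.128, -0.0]
ft_force: [0.9, 0.5, -0.6]
finger_gap: 0.0179
gripper_force: 0.0
```

```bash
cat >> h.py <<'E'
O=np.array([.539,-.3196]);A=np.radians(14.65)
R=np.array([[np.cos(A),-np.sin(A)],[np.sin(A),np.cos(A)]])
def where():
    s=env.read_state();p=np.array(s["position"]);b=(p[:2]-O)@R
    q=s["tool_rot"]
    print("t",round(s["time"],2),"box xy mm",(b*1000).round(1),"z",round(p[2]*1000,1),"yaw",round(float(np.degrees(2*np.arctan2(q[2],q[1]))),2),"q",np.round(q,4),"F box",(np.array(s["ft_force"][:2])@R).round(1),np.round(s["ft_force"][2],1),"gap",round(s["finger_gap"],4))
E
python3 -c "
from h import *
where()"
```

```text
t 1.1 box xy mm [-49.8 -31.3] z 218.4 yaw 14.71 q [-1.000e-04  9.918e-01  1.280e-01 -1.000e-04] F box [1.  0.3] -0.6 gap 0.0179
```

Request:
move_arm(steps=[[[0.1,-0.055,0,0,0,0,-1],[0.1,-0.055,0,0,0,0,-1],[0,0,0.2,0,0,0,-1],[0,0,0.2,0,0,0,-1],[0,0,0,0,0,0,-1],[0,0,0,0,0,0,-1]]])

```text
time: 1.85
position: [0.5397, -0.325, 0.1208]
tool_rot: [0.001, 0.992, 0.128, 0.001]
ft_force: [0.3, -0.4, 1.5]
finger_gap: 0.0005
gripper_force: 0.0
```

```bash
python3 - <<'E'
from h import *
where()
c=env.capture("side");w=env.capture("wrist")
a=cv2.resize(c["pixels"][290:430,230:390],(480,420),interpolation=cv2.INTER_CUBIC)
b=cv2.resize(w["pixels"],(320,240))
o=np.zeros((420,800,3),np.uint8);o[:,:480]=a;o[:240,480:]=b
cv2.imwrite("pics/v2.png",o)
E
```

```text
t 1.85 box xy mm [-0.7 -5.5] z 120.8 yaw 14.71 q [5.000e-04 9.918e-01 1.280e-01 6.000e-04] F box [ 0.2 -0.5] 1.5 gap 0.0005
```

View pics/v2.png

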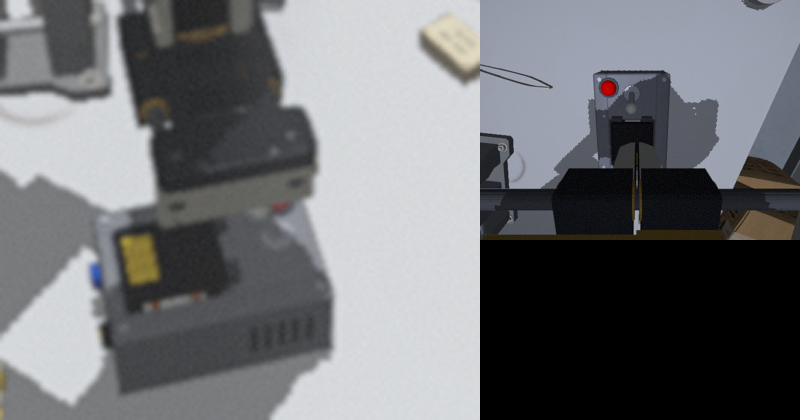

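The fingers are shut above the door. In the wrist view the knob at (631,108) lies just left of the finger line at (637,160), and the lamp is at (608,88). I lower and begin the push.

Request:
move_arm(steps=[[[0,-0.012,0.09,0,0,0,-1],[0,0,0.082,0,0,0,-1],[0.04,0,0,0,0,0,-1],[0.02,0,0,0,0,0,-1],[0.02,0,0,0,0,0,-1],[0.02,0,0,0,0,0,-1]]])

```text
time: 2.7
position: [0.5631, -0.3154, 0.0762]
tool_rot: [0.0, 0.992, 0.128, 0.0]
ft_force: [-2.6, -0.2, 2.0]
finger_gap: 0.0005
gripper_force: 1.2
```

```bash
python3 -c "
from h import *
where()"
```

```text
t 2.7 box xy mm [24.4 -2.1] z 76.2 yaw 14.72 q [3.000e-04 9.918e-01 1.281e-01 2.000e-04] F box [-2.5  0.5] 2.0 gap 0.0005
```

Request:
move_arm(steps=[[[0.016,0,0,0,0,0,-1],[0.016,0,0,0,0,0,-1],[0.016,0,0,0,0,0,-1],[0.012,0,0,0,0,0,-1],[0,0,0,0,0,0,-1]]])

```text
time: 3.32
position: [0.5773, -0.3114, 0.0754]
tool_rot: [-0.0, 0.992, 0.128, -0.0]
ft_force: [-1.9, 0.3, -0.1]
finger_gap: 0.0003
gripper_force: 0.6
```

```bash
python3 -c "
from h import *
where()"
```

```text
t 3.33 box xy mm [39.1 -1.8] z 75.4 yaw 14.72 q [-1.000e-04  9.918e-01  1.281e-01 -1.000e-04] F box [-1.8  0.7] -0.1 gap 0.0003
```

Not at the stop yet, so I push on in small steps.

Request:
move_arm(steps=[[[0.006,0,0,0,0,0,-1],[0.006,0,0,0,0,0,-1],[0,0,0,0,0,0,-1]]])

```text
time: 3.7
position: [0.579, -0.3109, 0.0753]
tool_rot: [-0.0, 0.992, 0.128, -0.001]
ft_force: [-11.3, -0.8, 1.4]
finger_gap: 0.0004
gripper_force: 5.1
```

```bash
python3 -c "
from h import *
where()"
```

```text
t 3.7 box xy mm [40.9 -1.7] z 75.3 yaw 14.71 q [-3.000e-04  9.918e-01  1.280e-01 -1.300e-03] F box [-11.2   2. ] 1.4 gap 0.0004
```

The stop is reached (11 N, finger at x = 40.9 mm as predicted). I back off, rise and check.

Request:
move_arm(steps=[[[-0.06,0,0,0,0,0,-1],[-0.04,0,-0.06,0,0,0,-1],[-0.1,0,-0.04,0,0,0,-1],[-0.13,0,0,0,0,0,-1],[0,0,0,0,0,0,-1],[0,0,0,0,0,0,-1]]])

```text
time: 4.45
position: [0.5006, -0.332, 0.1017]
tool_rot: [0.0, 0.992, 0.128, 0.001]
ft_force: [-0.0, -0.1, 0.4]
finger_gap: 0.0007
gripper_force: 0.0
```

```bash
python3 - <<'E'
from h import *
where()
c=env.capture("side");w=env.capture("wrist")
a=cv2.resize(c["pixels"][290:430,230:390],(480,420),interpolation=cv2.INTER_CUBIC)
b=cv2.resize(w["pixels"][100:380,180:480],(320,300))
o=np.zeros((420,800,3),np.uint8);o[:,:480]=a;o[:300,480:]=b
cv2.imwrite("pics/v3.png",o)
W=pts(c);im=c["pixels"];m=(im.min(2)>150)&(np.ptp(im,axis=2)<25)&(W[...,2]>.075)&(W[...,2]<.1)&(np.linalg.norm(W[...,:2]-O-R@[.04,0],axis=-1)<.04)
print(m.sum(),(np.nanmedian(W[m][:,:2],0)-O)@R)
E
```

```text
t 4.45 box xy mm [-40.3  -2.2] z 101.7 yaw 14.69 q [4.000e-04 9.918e-01 1.278e-01 7.000e-04] F box [-0. -0.] 0.4 gap 0.0007
28 [ 0.05489065 -0.00086175]
```

View pics/v3.png

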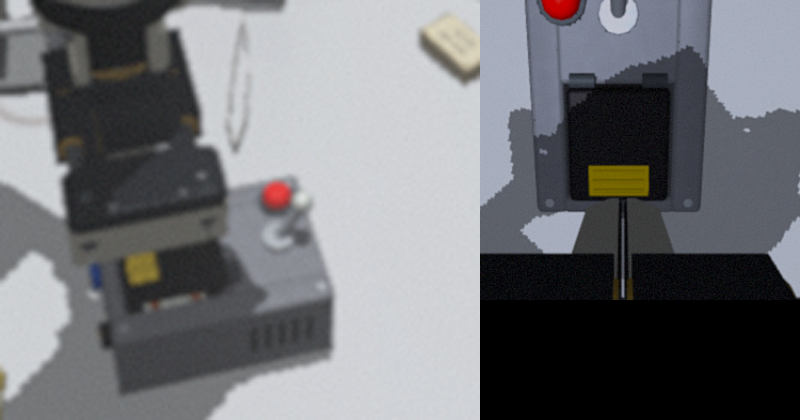

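The switch now leans to the rear: the knob is at side-crop (300,200), measured x = +54.9 mm, so it is off. The door is shut, with the pad at (140,267). Now I go down to the pad.

Request:
move_arm(steps=[[[0,-0.008,0.08,0,0,0,-1],[0,0,0.055,0,0,0,-1],[0,0,0.01,0,0,0,-1],[0,0,0.006,0,0,0,-1],[0,0,0,0,0,0,-1]]])

```text
time: 5.18
position: [0.4998, -0.3299, 0.0631]
tool_rot: [0.0, 0.992, 0.128, 0.0]
ft_force: [0.1, -0.2, 0.3]
finger_gap: 0.0005
gripper_force: 0.0
```

```bash
python3 -c "
from h import *
where()"
```

```text
t 5.17 box xy mm [-40.5  -0.1] z 63.1 yaw 14.71 q [1.000e-04 9.918e-01 1.280e-01 1.000e-04] F box [ 0.  -0.2] 0.3 gap 0.0005
```

Request:
move_arm(steps=[[[0,0,0.006,0,0,0,-1],[0,0,0.006,0,0,0,-1],[0,0,0,0,0,0,-1]]])

```text
time: 5.55
position: [0.4998, -0.33, 0.0602]
tool_rot: [0.0, 0.992, 0.128, 0.0]
ft_force: [-2.4, -0.8, 3.9]
finger_gap: 0.0006
gripper_force: 1.7
```

```bash
python3 -c "
from h import *
where()"
```

```text
t 5.55 box xy mm [-40.6  -0.2] z 60.2 yaw 14.71 q [3.000e-04 9.918e-01 1.280e-01 1.000e-04] F box [-2.5 -0.1] 3.9 gap 0.0006
```

Request:
move_arm(steps=[[[0,0,0.005,0,0,0,-1],[0,0,0,0,0,0,-1]]])

```text
time: 5.8
position: [0.4998, -0.3299, 0.0587]
tool_rot: [0.0, 0.992, 0.128, 0.0]
ft_force: [-2.2, -1.1, 11.0]
finger_gap: 0.0004
gripper_force: 6.0
```

```bash
python3 -c "
from h import *
where()"
```

```text
t 5.8 box xy mm [-40.5  -0.1] z 58.7 yaw 14.71 q [1.000e-04 9.918e-01 1.280e-01 2.000e-04] F box [-2.4 -0.5] 11.0 gap 0.0004
```

The force has jumped to about 10 N, so the catch has let go. I rise clear.

Request:
move_arm(steps=[[[0,0,-0.03,0,0,0,-1],[0,0,-0.06,0,0,0,-1],[0,0,-0.1,0,0,0,-1],[0,0,-0.15,0,0,0,-1],[-0.15,0,-0.1,0,0,0,-1],[-0.2,0,0,0,0,0,-1],[0,0,0,0,0,0,-1],[0,0,0,0,0,0,-1]]])

```text
time: 6.8
position: [0.4154, -0.352, 0.1692]
tool_rot: [0.0, 0.992, 0.128, 0.0]
ft_force: [-0.4, -0.2, 0.4]
finger_gap: 0.0003
gripper_force: 0.0
```

```bash
python3 - <<'E'
from h import *
where()
c=env.capture("side");w=env.capture("wrist")
a=cv2.resize(c["pixels"][290:430,230:390],(480,420),interpolation=cv2.INTER_CUBIC)
b=cv2.resize(w["pixels"],(320,240))
o=np.zeros((420,800,3),np.uint8);o[:,:480]=a;o[:240,480:]=b
cv2.imwrite("pics/v4.png",o)
E
```

```text
t 6.8 box xy mm [-1.278e+02 -1.000e-01] z 169.2 yaw 14.69 q [1.000e-04 9.918e-01 1.278e-01 3.000e-04] F box [-0.4 -0.1] 0.4 gap 0.0003
```

View pics/v4.png

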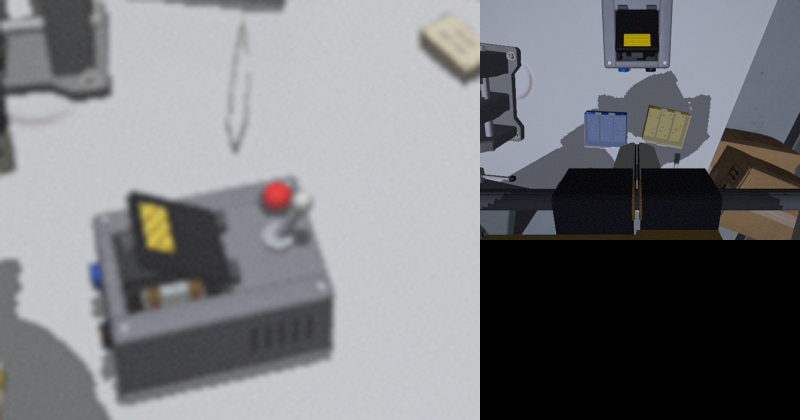

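The door stands open (pad at (157,228), fuse visible below it), the switch is off (knob at (302,200)), and the arm is clear.

```bash
python3 -c "
from cell import env
print(env.close_job())"
```

```text
the job is handed in; nothing more can be done
None
```

I pushed the red-lamp box's switch fully off and then pressed its pad once; the door sprang open and stayed open, the other box and the loose things were left alone, and I handed the job in at about 7 s with the arm clear.

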